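Unload the parts washer and refit its strainer

ROBOT

A 6-joint arm with a two-finger parallel gripper is mounted at the origin on the work surface. World frame = base frame: x ahead of the robot, y to its left, z up, the work surface at z = 0. Lengths are in m, angles in degrees, forces in N, time in s.
With the tool pointing down it reaches from about 0.35 to 0.875 m from the base axis. Payload 4.2 kg.
Tool frame: the origin (TCP) lies midway between the tips of the shut fingers; the grasp point (between the pads) lies 19 mm behind it; z points along the fingers, y is the line along which they close (so a half turn about z gives the same grasp; the last joint's range is limited). The gripper opens to 87 mm and grips with 3 to 60 N. Pads are 19 mm wide; open, the fingers measure 117 mm over their backs; the gripper's body (75 mm by 190 mm) begins 51 mm behind the grasp point.
Start: joints at [-53.308, 22.042, 0.453, 0, -68.411, -14.817], TCP at [0.233, -0.58, 0.223] pointing down, gripper open.
Joint ranges: [-179.83, 179.83], [-69.29, 118.12], [-61.27, 80.66], [-181.25, 117.63], [-171.15, -9.14], [-177.46, 177.46]. Speed limits (degrees/s): [159.86, 159.86, 180, 180, 180, 180].

INTERFACE

Orientations are given as a 3x3 rotation matrix whose columns are the frame's x, y, z axes.
In Python, from station import r, cams gives the robot as it stands.
- The arm moves only by the tool play_rows, never from a script. Its argument "commands" is text: rows parted by semicolons, each of 6 numbers parted by spaces: the shift along the world's x, y, z normalised to -1 to 1, where 1 is 30 mm, then the turn, a rotation vector about the world's x, y, z normalised to -1 to 1, where 1 is 0.15 rad. A call has 1 to 20 rows; each row shifts and turns the commanded pose from where the row before left it; what a row does not reach is not made up. A row lasts 1/10 s, in which the tool goes at most 50 mm and 8.59 degrees, less where a joint would pass 70% of its speed; a pose out of reach is approached as far as the arm can. A call with a number of a shift or a turn outside -1 to 1 is refused whole. A call with a gripper value outside its range is refused whole. "grip" is the finger opening in mm, from 0 to 87, set as the call begins (left out, the last holds). The fingers move at their own pace and stop on an object; the grip force is fixed at half the most. Time passes only in rows, so rows that do not move let the fingers close. It gives the time, the measured TCP pose, the force, the opening and the grip force at its end, in the units of the state.
- r.sense(): the state, without advancing time (a new reading comes with each control period).
- cams.capture(name): name is "side" or "top" or "wrist"; returns (picture, depth): 480x640x3 uint8, blue, green, red; 480x640 float32, m along the optical axis (not along the pixel's ray), 0 where there is no reading.
- cams.camera_info(name): a dict with "mtx" (3x3 intrinsics, pixels), "R" (3x3) and "t" (3): a world point X has camera coordinates R X + t. Camera axes: x right, y down, z forward; pixel columns grow to the right and rows downward; lengths in m; the calibration is good to about 2 mm. A picture is of the moment at which its call begins: read the wrist's pose just before it. camera_info takes no time and is no camera call; for the wrist camera it gives the pose at the moment of the call.
- r.finish_job(): hands the job in; it is judged then, once.
The state is a dict: "time_s": time; "joints": joint angles; "joint_velocities": joint speeds; "effort": joint torques, N m; "tcp_pos": TCP position; "ee_rot": TCP orientation; "wrist_force": force on the tool from outside, world axes, zero at the start; "moment": the same for the moment, N m; "gripper_width": opening from 0.0 (shut) to 1.0 (fully open); "gripper_force": force on a finger pad.
Only numpy, scipy, OpenCV 4.12 (cv2) and the standard library are available. Lean on these libraries where they do the work, as an engineer would, in place of code of your own. Each camera call takes 0.05 s, during which the arm holds its last target. There are 200 camera calls.

TASK

Push the parts washer's lever over to stop before you draw anything out, then lift every bracket out of the tank, turning each one so that its foot comes up through its slot in the guard, and stand them upright on their feet in the drip tray. Refit the strainer in its port in the washer's deck, turning it until it drops fully home. Leave the other things on the bench where they are.

Things in the scene. Friction and masses are not known exactly. Their poses are not given: they have to be found in the camera images.
- washer: drained parts washer, a grey box 280 (x) by 350 mm (y), flat top 88 mm up; origin: centre of its underside, on the bench; turned up to 0.15 rad. +y side: the tank, floor 20 mm up, under a fixed steel guard plate (underside 82, top 88 mm up) with four oblong slots. -y side: a steel deck, 88 mm up, with strainer port and stop lever. Along its back a housing 40 mm deep, 130 mm high
- slot0 (a point): centre of a guard slot, level with the guard's top; an oblong hole 96 mm along the washer's x, 48 mm along its y; bracket0, if present, starts with its strap up through this slot
- bracket0: dark steel bracket, about 0.28 kg: foot 80 (x) by 34 (y) by 8 mm; a strap 10 (x) by 30 mm (y) rises from its middle to a boss 30 mm across, 14 mm long (x, flat ends), top 140 mm up. Origin: centre of foot's underside, z up the strap. Starts standing on the tank floor, foot 43 to 90 deg across its slot; the foot passes only within about 10 deg of the slot's length. 2 to 4 brackets are present, the rest None
- slot1 (a point): centre of a guard slot, level with the guard's top; an oblong hole 96 mm along the washer's x, 48 mm along its y; bracket1, if present, starts with its strap up through this slot
- bracket1: dark steel bracket, about 0.28 kg: foot 80 (x) by 34 (y) by 8 mm; a strap 10 (x) by 30 mm (y) rises from its middle to a boss 30 mm across, 14 mm long (x, flat ends), top 140 mm up. Origin: centre of foot's underside, z up the strap. Otherwise as bracket0; may be absent (None)
- slot2 (a point): centre of a guard slot, level with the guard's top; an oblong hole 96 mm along the washer's x, 48 mm along its y; bracket2, if present, starts with its strap up through this slot
- bracket2: dark steel bracket, about 0.28 kg: foot 80 (x) by 34 (y) by 8 mm; a strap 10 (x) by 30 mm (y) rises from its middle to a boss 30 mm across, 14 mm long (x, flat ends), top 140 mm up. Origin: centre of foot's underside, z up the strap. Otherwise as bracket0; may be absent (None)
- slot3 (a point): centre of a guard slot, level with the guard's top; an oblong hole 96 mm along the washer's x, 48 mm along its y; bracket3, if present, starts with its strap up through this slot
- bracket3: dark steel bracket, about 0.28 kg: foot 80 (x) by 34 (y) by 8 mm; a strap 10 (x) by 30 mm (y) rises from its middle to a boss 30 mm across, 14 mm long (x, flat ends), top 140 mm up. Origin: centre of foot's underside, z up the strap. Otherwise as bracket0; may be absent (None)
- tray: aluminium drip tray fixed on the bench, 220 mm (x) by 200 mm (y), rim 22 mm high and 4 mm thick, inner floor 5 mm above its origin (centre of the underside); empty at the start
- strainer: steel strainer, about 0.3 kg, standing loose on the bench: round basket 58 mm across, 36 mm high; two opposite lugs along its x axis, 14 mm wide, reaching 44 mm from the axis, 22 to 32 mm up; on top an upright grip plate 50 (x) by 12 mm (y), 36 to 88 mm up. Origin: centre of the underside
- port (a point): centre of the floor of the strainer port, 40 mm below the deck's top: eight-sided bore 66 mm across flats with two notches along the washer's x (both ways), 20 mm wide, reaching 48 mm from the centre. Lugs in the notches (either way round), the strainer's underside rests on the port floor; turned otherwise its lugs rest on the deck and it stays 18 mm too high
- lever (a joint): the agitator's stop lever on the washer's deck (rad): 0 = running, leaning to the washer's -x; 1.0 = stopped, leaning to its +x; moves with a light push of its tip towards the washer's +x and stays where it is left
- lever_tip (a point): centre of the black ball (26 mm) at the lever's tip, 60 mm from its pivot, which lies along the washer's y, 110 mm above the bench; the tip goes from 29 mm before the pivot to 29 mm behind it (washer x), 163 mm above the bench at both ends, 170 mm midway; base block 70 by 50 mm, 25 mm high on the deck
- wrench: an open-ended wrench, 170 mm long, lying loose, a bystander to leave alone
- spray: a white spray can, 60 mm across, 170 mm tall, loose, a bystander to leave alone; origin at the centre of its underside
- oiler: a copper oil can with a long thin spout, 72 mm across, 150 mm tall, loose, a bystander to leave alone; origin at the centre of its underside
- bearing: a steel bearing ring, 72 mm across, 20 mm high, loose, a bystander to leave alone; origin at the centre of its underside
- screwdriver: a screwdriver, 180 mm long, lying loose, a bystander to leave alone
- jar: a closed glass jar, 60 mm across, 80 mm tall, loose, a bystander to leave alone; origin at the centre of its underside
Mind the look-alikes: they are no part of the job. What is shaped like the bracket2 but green is not meant. Leave any orange look-alike of the bracket1 alone.

How it is judged:
By the outcome, as a careful person would: the job done as asked, in the order asked, and still so for the second after the job is handed in, with the robot touching nothing.
Of bracket0, bracket1, bracket2, bracket3 only 2 to 4 are there at a start; the rules pass over those that are not, and their reading is None.
At some moment in a run one of strainer may be knocked a few centimetres aside while the robot is not near it.
Once in a run the grip may slacken for a moment while it holds something.
It also fails if it takes over 210 s, if anything falls off the work surface, if the arm or the gripper's body presses on something with over 40 N, if the wrist force passes 120 N, or if a joint passes its speed limit or range.

## Working session

There is one attempt and no reset: what is moved stays moved. The work goes in short steps, Python scripts to look and compute and a tool call to move; the robot and the scene stay as the last step left them, time stands still between calls to the robot, and variables do not carry over. Pictures are saved under pics/ and viewed, at most 14 in all, crops included, and the job is handed in when it is done.

Besides the shell and the picture viewer there is one more tool, called after "Call:" as name(argument=value, ...), one argument or row to a line, values as JSON. play_rows: Moves the arm, as the interface text tells. Scaled input: -1 to 1 covers 30 mm each way for a shift and 0.15 rad each way for a turn. Its arguments: {"type":"object","properties":{"commands":{"type":"string"},"grip":{"type":"number"}},"required":["commands"]}

```bash
ls; mkdir -p pics
cat > h.py <<'E'
import numpy as np, cv2
from station import r, cams
def cloud(name):
    i=cams.camera_info(name); im,d=cams.capture(name)
    K=np.array(i["mtx"]);R=np.array(i["R"]);t=np.array(i["t"])
    v,u=np.mgrid[:480,:640]
    P=np.stack([(u-K[0,2])/K[0,0]*d,(v-K[1,2])/K[1,1]*d,d],-1)
    W=(P-t)@R
    W[d==0]=np.nan
    return im,W
E
python3 - <<'E'
from h import *
for n in("top","side"):
    im,W=cloud(n); cv2.imwrite(f"pics/{n}0.png",im); np.save(f"{n}0.npy",W)
    i=cams.camera_info(n); print(n,-np.array(i["R"]).T@np.array(i["t"]))
E
```

```text
pics
top [0.44246977 0.03639612 1.16249336]
side [-0.06885501  0.67785259  0.91975243]
```

View pics/top0.png

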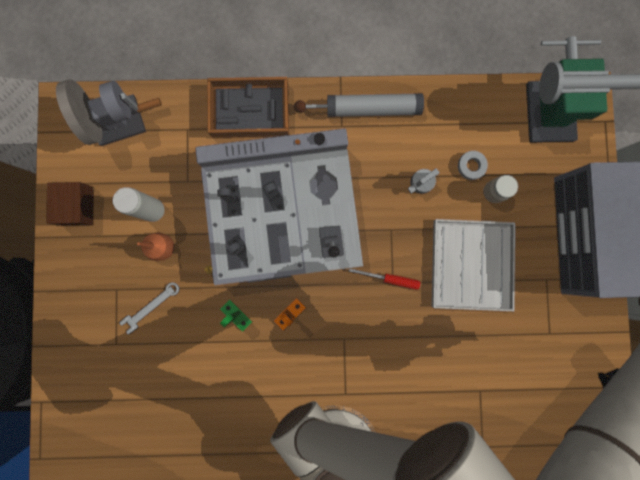

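View pics/side0.png

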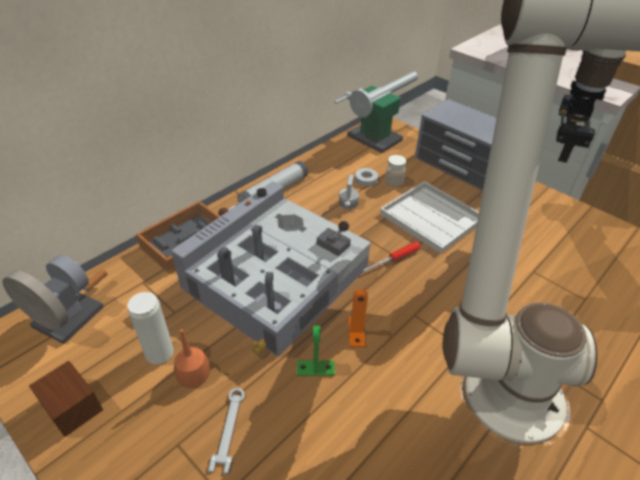

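The top view shows the washer around (280,210) with brackets in the slots at (231,196), (274,192) and (236,248); the slot at (280,243) is empty. The port is at (323,184), the lever at (333,245), the tray at (475,265) and the strainer at (425,180). The side view confirms three dark brackets, plus green and orange decoys.

Run:
```python
from h import *
im=cv2.imread("pics/top0.png");W=np.load("top0.npy");S=np.load("side0.npy")
# washer deck plane: height 0.088
def box(u0,u1,v0,v1,z0,z1,nm,W=W):
    A=W[v0:v1,u0:u1].reshape(-1,3);A=A[(A[:,2]>z0)&(A[:,2]<z1)]
    if len(A)<3: print(nm,len(A));return A
    rc=cv2.minAreaRect((A[:,:2]*1000).astype(np.float32))
    print(nm,len(A),"med",A.mean(0).round(4),"rect",np.round(rc[0],1),np.round(rc[1],1),round(rc[2],1));return A
box(190,370,120,290,.08,.095,"washer deck")
box(190,370,120,290,.122,.135,"housing")
for n,(u,v) in dict(b0=(231,196),b1=(274,192),b2=(236,248)).items(): box(u-22,u+22,v-24,v+24,.13 if v>0 else 0,.16,n)
box(310,355,222,268,.15,.19,"ball"); 
box(310,355,222,268,.105,.116,"block")
box(425,525,210,320,.018,.026,"tray rim"); box(440,510,225,305,.001,.012,"tray floor")
A=box(405,445,160,205,.075,.095,"plate"); box(405,445,160,205,.02,.034,"lugs"); box(405,445,160,205,.034,.04,"basket")
box(455,492,148,184,.01,.03,"bearing");box(485,522,170,206,.06,.1,"jar")
# port hole
P=W[160:210,300:350].reshape(-1,3);P=P[(P[:,2]<.07)&(P[:,2]>.02)];print("port floor",len(P),P.mean(0))
for u in (425,):print(W[175:186,u-6:u+14:4,2].round(3))
x=np.hstack([im[130:290,190:370]]);x=cv2.resize(x,None,fx=4,fy=4)[:, :720];x=cv2.resize(x,(675,600))
cv2.imwrite("pics/w0.png",x)
```

```text
washer deck 12992 med [0.5709 0.1137 0.0884] rect [571.1 117.7] [281.4 350.8] 6.0
housing 2573 med [0.7214 0.1364 0.1297] rect [618.5 123.4] [265.4 349.9] 5.5
b0 95 med [0.6179 0.2384 0.1529] rect [619.  240.3] [29.3 15.3] 89.9
b1 88 med [0.6246 0.1376 0.1527] rect [625.9 138.6] [15.4 29.1] 25.2
b2 87 med [0.4938 0.2183 0.1538] rect [493.6 220.1] [15.  29.3] 38.9
ball 110 med [ 4.811e-01 -4.000e-04  1.732e-01] rect [ 4.81e+02 -4.00e-01] [24.6 23.1] 42.3
block 395 med [0.5122 0.0036 0.113 ] rect [507.1   2.1] [69.7 49.9] 6.4
tray rim 599 med [ 0.4462 -0.3593  0.022 ] rect [ 446.2 -356.4] [202.7 220.1] 86.4
tray floor 5211 med [ 0.4467 -0.3634  0.0047] rect [ 447.8 -364. ] [179.3 202.1] 88.0
plate 111 med [ 0.6586 -0.2346  0.0878] rect [ 659.4 -235.7] [11.9 50.3] 34.0
lugs 113 med [ 0.6497 -0.223   0.0305] rect [ 655.8 -234. ] [57.6 68.6] 69.4
basket 251 med [ 0.6583 -0.2343  0.0366] rect [ 659.9 -234.4] [56.1 59.3] 1.9
bearing 512 med [ 0.6991 -0.3656  0.0195] rect [ 691.2 -368.3] [91.  71.9] 11.9
jar 425 med [ 0.6315 -0.4205  0.079 ] rect [ 632.3 -422.8] [53.  51.9] 75.4
port floor 682 [0.64830882 0.01573137 0.04932058]
[[ 0.037  0.035  0.091  0.089  0.055]
 [ 0.038  0.037  0.088  0.091  0.002]
 [ 0.039  0.035  0.09   0.091 -0.002]
 [ 0.037  0.095  0.093  0.041 -0.002]
 [ 0.037  0.085  0.089  0.038  0.036]
 [ 0.083  0.086  0.09   0.036  0.034]
 [ 0.082  0.089  0.037  0.038  0.037]
 [ 0.076  0.091  0.039  0.037  0.035]
 [ 0.071  0.088  0.036  0.037 -0.001]
 [ 0.066  0.037  0.038  0.038 -0.002]
 [ 0.061  0.034  0.038  0.036 -0.001]]
```

View pics/w0.png

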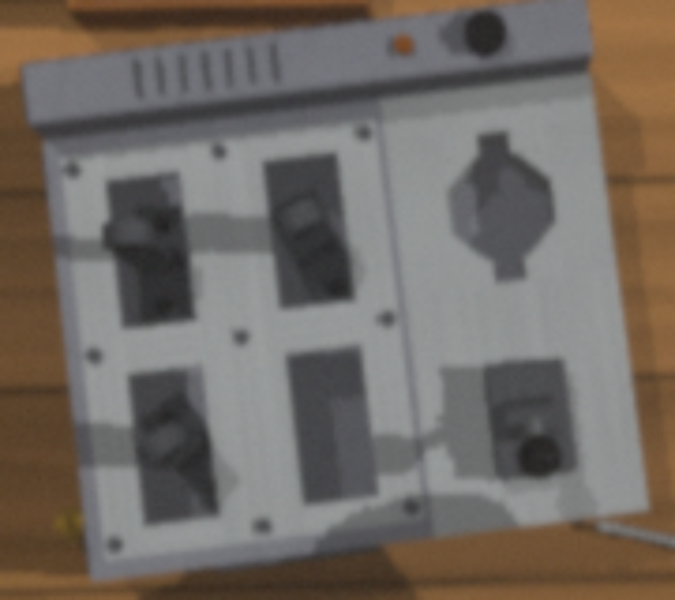

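Run:
```python
from h import *
s=r.sense();print(s["tcp_pos"],np.round(s["ee_rot"],3),s["wrist_force"])
i=cams.camera_info("wrist");R=np.array(i["R"]);print("wristcam",-R.T@np.array(i["t"])-s["tcp_pos"],R.round(2), i["mtx"])
i=cams.camera_info("top");K=np.array(i["mtx"]);R=np.array(i["R"]);t=np.array(i["t"]);C=-R.T@t
for n,(u,v) in dict(s0=(149,250),s1=(310,231),s2=(173,447),s3=(333,425),port=(502,208)).items():
    p=np.array([190+u/3.75,130+v/3.75,1]);d=R.T@np.linalg.inv(K)@p;print(n,(C+d*(.088-C[2])/d[2]).round(4))
W=np.load("top0.npy")
for n,(u,v) in dict(b0=(231,196),b1=(274,192),b2=(236,248)).items():
    A=W[v-24:v+24,u-22:u+22].reshape(-1,3);A=A[(A[:,2]>.145)&(A[:,2]<.17)]
    c=A.mean(0);_,_,V=np.linalg.svd(A[:,:2]-c[:2],full_matrices=0);print(n,c.round(4),len(A),np.ptp((A[:,:2]-c[:2])@V.T,axis=0),np.degrees(np.arctan2(V[1,1],V[1,0])))
```

```text
[ 0.23268647 -0.57950348  0.22157014] [[-0.928 -0.372 -0.001]
 [-0.372  0.928  0.002]
 [ 0.     0.002 -1.   ]] [-0.51949553 -0.01181999  0.09381909]
wristcam [-0.07789574 -0.03175614  0.16293144] [[-0.37  0.93  0.  ]
 [ 0.89  0.35  0.3 ]
 [ 0.28  0.11 -0.95]] [[331.34843147   0.         322.52614467]
 [  0.         331.34843147 234.13086384]
 [  0.           0.           1.        ]]
s0 [0.62  0.238 0.088]
s1 [0.6299 0.1364 0.088 ]
s2 [0.4954 0.2241 0.088 ]
s3 [0.5069 0.1239 0.088 ]
port [0.642  0.0148 0.088 ]
b0 [0.6187 0.2395 0.1558] 104 [0.02997463 0.01621701] 5.752317556466606
b1 [0.6256 0.1381 0.1566] 100 [0.02900441 0.0156195 ] 26.439636500416473
b2 [0.4941 0.2193 0.1566] 99 [0.02925113 0.01537277] -139.62255119390554
```

Call:
play_rows(
  commands="0 1 0 0 0 0;0.3 1 0 0 0 0;0.3 1 0 0 0 0;0.3 1 0 0 0 0;0.4 1 0 0 0 0;0.4 1 0 0 0 0;0.4 1 0 0 0 0;0.4 1 0 0 0 0;0.4 1 0 0 0 0;0.4 1 0 0 0 0;0.4 1 0 0 0 0;0.4 1 0 0 0 0;0.4 1 0 0 0 0;0.4 1 0 0 0 0;0.4 1 0 0 0 0;0.4 1 0 0 0 0;0.3 1 0 0 0 0;0.3 1 0 0 0 0;0.2 1 0 0 0 0;0 0 0 0 0 0",
  grip=0,
)

```text
time_s: 2.1
tcp_pos: [0.4285, -0.0076, 0.2223]
ee_rot: [[-0.927, -0.376, -0.0], [-0.376, 0.927, 0.0], [-0.0, 0.0, -1.0]]
wrist_force: [-0.3, 0.1, 1.4]
gripper_width: 0.006
gripper_force: 0.0
```

Call:
play_rows(
  commands="0 0.1 -0.7 0 0 0;0 0 -0.7 0 0 0;0 0 -0.7 0 0 0;0.4 0.05 0 0 0 0;0.3 0.03 0 0 0 0;0.3 0.03 0 0 0 0;0.3 0.03 0 0 0 0;0.3 0.03 0 0 0 0;0.3 0.03 0 0 0 0;0.3 0.03 0 0 0 0;0 0 0 0 0 0",
)

```text
time_s: 3.2
tcp_pos: [0.4956, 0.0003, 0.1595]
ee_rot: [[-0.928, -0.373, 0.002], [-0.373, 0.928, 0.0], [-0.002, -0.0, -1.0]]
wrist_force: [-0.8, 0.7, -1.2]
gripper_width: 0.01
gripper_force: 0.0
```

Run:
```python
from h import *
im,W=cloud("wrist");cv2.imwrite("pics/wr1.png",im);np.save("wr1.npy",W)
```

```text
(no output)
```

View pics/wr1.png

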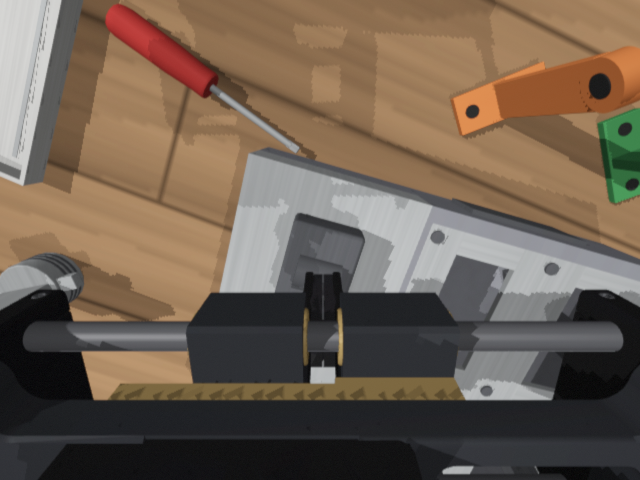

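The wrist picture shows the shut fingers over the lever block (ball hidden behind them at about (322,350)), the tray edge at left, and the decoys at right. I keep pushing.

Call:
play_rows(
  commands="0.3 0.03 0 0 0 0;0.2 0.02 0 0 0 0;0 0 0 0 0 0",
)

```text
time_s: 3.55
tcp_pos: [0.5097, 0.0016, 0.1594]
ee_rot: [[-0.928, -0.373, 0.0], [-0.373, 0.928, -0.0], [-0.0, -0.0, -1.0]]
wrist_force: [-0.3, 0.5, -0.6]
gripper_width: -0.0
gripper_force: 0.0
```

Call:
play_rows(
  commands="0.15 0.02 0 0 0 0;0.15 0.02 0 0 0 0;0 0 0 0 0 0",
)

```text
time_s: 3.85
tcp_pos: [0.5139, 0.0014, 0.1588]
ee_rot: [[-0.928, -0.372, -0.01], [-0.372, 0.928, -0.003], [0.011, 0.001, -1.0]]
wrist_force: [-8.3, -1.4, 5.0]
gripper_width: 0.004
gripper_force: 4.5
```

```bash
cat > lever.py <<'E'
from h import *
im,W=cloud("side")
i=cams.camera_info("side")
m=(W[...,2]>.14)&(W[...,2]<.185)&(abs(W[...,0]-.51)<.06)&(abs(W[...,1]-.003)<.03)&(im.max(-1)<70)
print(m.sum(),W[m].mean(0),W[m].min(0),W[m].max(0))
E
python3 lever.py
```

```text
lever.py:5: RuntimeWarning: Mean of empty slice.
  print(m.sum(),W[m].mean(0),W[m].min(0),W[m].max(0))
  ret = um.true_divide(
Traceback (most recent call last):
  File "lever.py", line 5, in <module>
    print(m.sum(),W[m].mean(0),W[m].min(0),W[m].max(0))
                               ~~~~~~~~^^^
ValueError: zero-size array to reduction operation minimum which has no identity
```

Hit the end stop (8 N). Backing off, rising, and looking at the tank from above.

Call:
play_rows(
  commands="-0.8 0 0 0 0 0;0 0 1 0 0 0;0 0 1 0 0 0;0 0 1 0 0 0;0.6 0.9 1 0 0 0;0.6 0.9 1 0 0 0;0.6 0.9 1 0 0 0;0.6 0.9 0.4 0 0 0;0.6 0.9 0 0 0 0;0.6 0.9 0 0 0 0;0.6 0.9 0 0 0 0;0.2 0.4 0 0 0 0;0 0 0 0 0 0;0 0 0 0 0 0",
  grip=87,
)

```text
time_s: 5.3
tcp_pos: [0.6257, 0.2032, 0.3517]
ee_rot: [[-0.928, -0.373, 0.0], [-0.373, 0.928, -0.0], [0.0, -0.0, -1.0]]
wrist_force: [-0.2, 0.0, -0.2]
gripper_width: 0.994
gripper_force: 0.0
```

```bash
sed -i 's/-.003)<.03/-.003)<.04/' lever.py; python3 lever.py
python3 - <<'E'
from h import *
im,W=cloud("wrist");cv2.imwrite("pics/wr2.png",im);np.save("wr2.npy",W)
for z0 in(.145,.152):
  m=(W[...,2]>z0)&(W[...,2]<.17)&(W[...,0]<.68)&(W[...,1]>.08)
  n,l,st,c=cv2.connectedComponentsWithStats(m.astype(np.uint8))
  for k in range(1,n):
    if st[k,4]<100: continue
    A=W[l==k];rc=cv2.minAreaRect((A[:,:2]*1000).astype(np.float32));print(st[k,4],c[k].round(),A.mean(0).round(4),np.round(rc[0],1),np.round(rc[1],1),round(rc[2],1))
E
```

```text
42 [0.53094429 0.01112386 0.16848239] [0.52384156 0.00411835 0.16199431] [0.53982811 0.01761904 0.17386336]
469 [385.  99.] [0.4965 0.2182 0.1574] [495.3 219.6] [15.9 30.1] 38.3
399 [267. 188.] [0.6258 0.1386 0.1568] [626.8 137.6] [14.9 29.4] 25.2
390 [354. 216.] [0.6196 0.2382 0.1566] [620.3 239.7] [15.3 29.7] 2.1
829 [511. 260.] [0.6001 0.4278 0.1581] [602.8 435.4] [33.9 59.5] 80.7
417 [385.  98.] [0.496  0.2188 0.1584] [495.3 219.3] [15.5 27.8] 40.0
339 [267. 189.] [0.6265 0.1383 0.1581] [626.9 137.5] [14.7 27.4] 25.2
324 [354. 217.] [0.6201 0.2388 0.1581] [620.3 239.9] [15.2 27.4] 2.8
658 [513. 261.] [0.6002 0.4285 0.1606] [602.8 435.5] [33.6 59.5] 80.7
```

View pics/wr2.png

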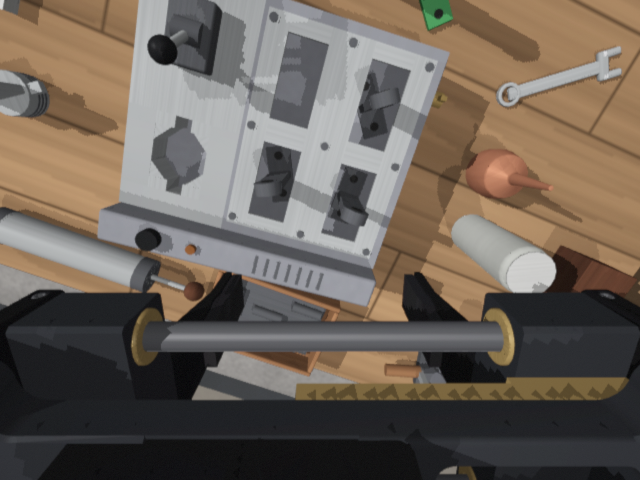

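The wrist picture shows the lever ball at (162,48) now tipped to the stop side, the port at (178,155), and brackets at (378,100), (270,180), (350,205). I check foot direction from the low points seen through the slots.

Run:
```python
from h import *
W=np.load("wr2.npy");im=cv2.imread("pics/wr2.png")
for (u,v) in((375,105),(273,182),(349,203)):
    w=W[v-48:v+48,u-35:u+35].reshape(-1,3)
    A=w[(w[:,2]>.022)&(w[:,2]<.035)];rc=cv2.minAreaRect((A[:,:2]*1000).astype(np.float32));print(len(A),A[:,2].mean(),np.round(rc[0]),np.round(rc[1]),rc[2])
    f=w[(w[:,2]>.012)&(w[:,2]<.0215)];print("floor",len(f))
x=im[50:250,230:430];cv2.imwrite("pics/wr2c.png",cv2.resize(x,(600,600),interpolation=cv2.INTER_CUBIC))
```

```text
1210 0.027827066761879286 [491. 231.] [109.  55.] 6.0107550621032715
floor 1176
941 0.0282454569300976 [643. 133.] [109.  54.] 5.834559917449951
floor 924
916 0.028046420000407524 [632. 247.] [109.  54.] 5.029246807098389
floor 809
```

View pics/wr2c.png

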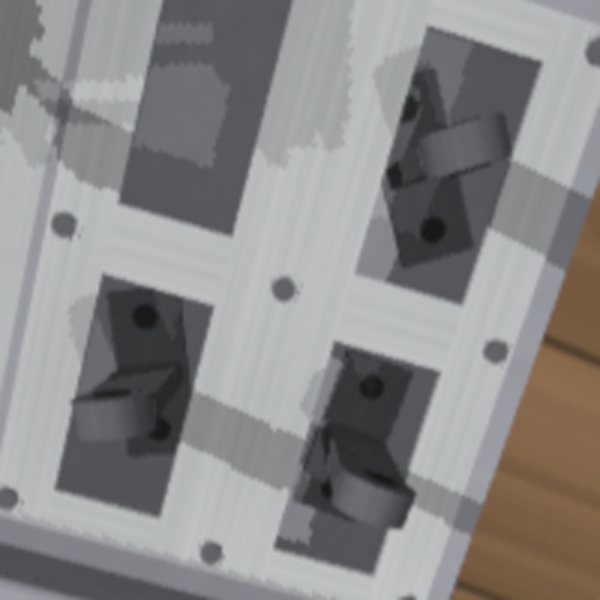

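Run:
```python
from h import *
print(np.round(r.sense()["joints"],1))
```

```text
[  32.    22.5   19.3    0.   -86.7 -100.2]
```

Call:
play_rows(
  commands="-0.1 0.2 0 0 0 1;-0.1 0.2 0 0 0 1;0 0.2 0 0 0 1;0 0.2 0 0 0 1;0 0.2 0 0 0 1;0 0.2 0 0 0 1;0 0 0 0 0 1;0 0 0 0 0 1;0 0 0 0 0 0.25;0 0 0 0 0 0;0 0 0 0 0 0",
  grip=50,
)

```text
time_s: 6.5
tcp_pos: [0.6197, 0.2388, 0.3523]
ee_rot: [[0.047, -0.999, 0.001], [-0.999, -0.047, 0.0], [-0.0, -0.001, -1.0]]
wrist_force: [1.2, 0.3, -0.3]
gripper_width: 0.572
gripper_force: 0.0
```

Call:
play_rows(
  commands="0 0 -1 0 0 0;0 0 -1 0 0 0;0 0 -1 0 0 0;0 0 -1 0 0 0;0 0 -1 0 0 0;0 0 -1 0 0 0;0 0 -1 0 0 0;0 0 -0.5 0 0 0;0 0 0 0 0 0",
)

```text
time_s: 7.4
tcp_pos: [0.6183, 0.2384, 0.1237]
ee_rot: [[0.047, -0.999, -0.005], [-0.999, -0.047, -0.003], [0.003, 0.005, -1.0]]
wrist_force: [0.2, -0.2, -0.0]
gripper_width: 0.573
gripper_force: 0.0
```

Call:
play_rows(
  commands="0 0 0 0 0 0;0 0 0 0 0 0;0 0 0 0 0 0;0 0 0 0 0 0;0 0 0 0 0 0;0 0 0 0 0 0",
  grip=0,
)

```text
time_s: 8.0
tcp_pos: [0.6203, 0.2398, 0.127]
ee_rot: [[0.048, -0.999, 0.001], [-0.999, -0.048, 0.001], [-0.001, -0.001, -1.0]]
wrist_force: [1.3, 0.2, 0.2]
gripper_width: 0.156
gripper_force: 29.9
```

Call:
play_rows(
  commands="0 0 0.2 0 0 0;0 0 0.2 0 0 0.37;0 0 0.3 0 0 0;0 0 0.5 0 0 0;0 0 0.5 0 0 0;0 0 0 0 0 0",
)

```text
time_s: 8.6
tcp_pos: [0.621, 0.2402, 0.1803]
ee_rot: [[0.103, -0.995, 0.004], [-0.995, -0.103, 0.002], [-0.002, -0.005, -1.0]]
wrist_force: [0.1, 0.6, -3.1]
gripper_width: 0.159
gripper_force: 29.9
```

Call:
play_rows(
  commands="0 0 0.4 0 0 0;0 0 0.4 0 0 0;0 0 0.4 0 0 0;0 0 0.4 0 0 0;0 0 0.5 0 0 0;0 0 1 0 0 0;0 0 1 0 0 0;0 0 1 0 0 0;0 0 0 0 0 0",
)

```text
time_s: 9.5
tcp_pos: [0.6218, 0.2401, 0.3373]
ee_rot: [[0.104, -0.995, 0.011], [-0.995, -0.104, 0.005], [-0.003, -0.011, -1.0]]
wrist_force: [-0.6, -0.3, -1.7]
gripper_width: 0.158
gripper_force: 30.0
```

Call:
play_rows(
  commands="-0.27 -1 0 0 0 0;-0.27 -1 0 0 0 0;-0.27 -1 0 0 0 0;-0.27 -1 0 0 0 0;-0.27 -1 0 0 0 0;-0.27 -1 0 0 0 0;-0.27 -1 0 0 0 0;-0.27 -1 0 0 0 0;-0.27 -1 0 0 0 -0.4;-0.27 -1 0 0 0 -0.4;-0.27 -1 0 0 0 -0.3;-0.27 -1 0 0 0 0;-0.27 -1 0 0 0 0;-0.27 -1 0 0 0 0;-0.27 -1 0 0 0 0;-0.27 -1 0 0 0 0;-0.27 -1 0 0 0 0;-0.27 -1 0 0 0 0;-0.27 -1 0 0 0 0;-0.27 -1 0 0 0 0",
)

```text
time_s: 11.5
tcp_pos: [0.457, -0.3612, 0.3298]
ee_rot: [[-0.061, -0.998, -0.001], [-0.998, 0.061, 0.001], [-0.001, 0.001, -1.0]]
wrist_force: [0.3, 0.9, -2.6]
gripper_width: 0.157
gripper_force: 30.0
```

Call:
play_rows(
  commands="-0.3 -0.9 0 0 0 0;-0.3 -0.93 0 0 0 0;0 0 -1 0 0 0;0 0 -1 0 0 0;0 0 -1 0 0 0;0 0 -1 0 0 0;0 0 -1 0 0 0;0 0 -1 0 0 0;0 0 -0.8 0 0 0;0 0 0 0 0 0;0 0 0 0 0 0",
)

```text
time_s: 12.6
tcp_pos: [0.4399, -0.4155, 0.1266]
ee_rot: [[-0.061, -0.998, -0.001], [-0.998, 0.061, -0.0], [0.0, 0.001, -1.0]]
wrist_force: [1.2, -0.0, -1.1]
gripper_width: 0.157
gripper_force: 30.0
```

Call:
play_rows(
  commands="0 0 -0.25 0 0 0;0 0 -0.15 0 0 0;0 0 0 0 0 0",
)

```text
time_s: 12.9
tcp_pos: [0.4397, -0.4151, 0.1145]
ee_rot: [[-0.061, -0.998, -0.0], [-0.998, 0.061, 0.0], [-0.0, 0.0, -1.0]]
wrist_force: [-0.1, 1.0, -2.5]
gripper_width: 0.153
gripper_force: 30.0
```

Call:
play_rows(
  commands="0 0 -0.1 0 0 0;0 0 0 0 0 0",
)

```text
time_s: 13.1
tcp_pos: [0.4398, -0.4152, 0.1115]
ee_rot: [[-0.061, -0.998, -0.0], [-0.998, 0.061, 0.0], [-0.0, 0.0, -1.0]]
wrist_force: [0.2, 0.6, -3.4]
gripper_width: 0.161
gripper_force: 30.0
```

Call:
play_rows(
  commands="0 0 -0.05 0 0 0;0 0 0 0 0 0",
)

```text
time_s: 13.3
tcp_pos: [0.4401, -0.4157, 0.1111]
ee_rot: [[-0.061, -0.998, 0.001], [-0.998, 0.061, -0.001], [0.001, -0.001, -1.0]]
wrist_force: [-1.3, 0.4, 2.0]
gripper_width: 0.154
gripper_force: 30.0
```

Call:
play_rows(
  commands="0 0 -0.05 0 0 0;0 0 0 0 0 0",
)

```text
time_s: 13.5
tcp_pos: [0.4401, -0.4161, 0.111]
ee_rot: [[-0.06, -0.998, 0.001], [-0.998, 0.06, -0.002], [0.002, -0.001, -1.0]]
wrist_force: [-2.1, 1.0, 8.1]
gripper_width: 0.156
gripper_force: 30.0
```

Call:
play_rows(
  commands="0 0 0.05 0 0 0;0 0 0 0 0 0;0 0 0 0 0 0;0 0 0 0 0 0;0 0 0.5 0 0 0;0 0 1 0 0 0;0 0 1 0 0 0;0 0 1 0 0 0;0 0 1 0 0 0;0 0 1 0 0 0;0 0 1 0 0 0;0 0 1 0 0 0;0 0 0.4 0 0 0",
  grip=50,
)

```text
time_s: 14.8
tcp_pos: [0.4406, -0.416, 0.3504]
ee_rot: [[-0.061, -0.998, 0.004], [-0.998, 0.061, -0.003], [0.003, -0.005, -1.0]]
wrist_force: [-0.4, -0.1, -0.3]
gripper_width: 0.575
gripper_force: 0.0
```

Call:
play_rows(
  commands="0.33 0.97 0 0 0 0;0.33 0.97 0 0 0 0.5;0.33 0.97 0 0 0 0.5;0.33 0.97 0 0 0 0.5;0.33 0.97 0 0 0 0.5;0.33 0.97 0 0 0 0.5;0.33 0.97 0 0 0 0.5;0.33 0.97 0 0 0 0.34;0.33 0.97 0 0 0 0;0.33 0.97 0 0 0 0;0.33 0.97 0 0 0 0;0.33 0.97 0 0 0 0;0.33 0.97 0 0 0 0;0.33 0.97 0 0 0 0;0.33 0.97 0 0 0 0;0.33 0.97 0 0 0 0;0.33 0.97 0 0 0 0;0.33 0.97 0 0 0 0;0.28 0.97 0 0 0 0;0 0 0 0 0 0",
)

```text
time_s: 16.8
tcp_pos: [0.6268, 0.1409, 0.344]
ee_rot: [[0.429, -0.903, -0.004], [-0.903, -0.429, -0.0], [-0.001, 0.003, -1.0]]
wrist_force: [-0.8, 0.4, -0.8]
gripper_width: 0.57
gripper_force: 0.0
```

Call:
play_rows(
  commands="0 0 -1 0 0 0;0 0 -1 0 0 0;0 0 -1 0 0 0;0 0 -1 0 0 0;0 0 -1 0 0 0;0 0 0 0 0 0;0 0 0 0 0 0",
)

```text
time_s: 17.5
tcp_pos: [0.6266, 0.1371, 0.197]
ee_rot: [[0.426, -0.905, -0.001], [-0.905, -0.426, -0.001], [0.001, 0.001, -1.0]]
wrist_force: [1.2, 0.3, 1.6]
gripper_width: 0.574
gripper_force: 0.0
```

```bash
cat > side.py <<'E'
from h import *
import sys
# bosses over z>.145 in top view region (args x0 x1 y0 y1 z0 z1)
x0,x1,y0,y1,z0,z1=map(float,sys.argv[2:8])
im,W=cloud(sys.argv[1])
m=(W[...,0]>x0)&(W[...,0]<x1)&(W[...,1]>y0)&(W[...,1]<y1)&(W[...,2]>z0)&(W[...,2]<z1)
n,l,st,c=cv2.connectedComponentsWithStats(m.astype(np.uint8))
for k in range(1,n):
    if st[k,4]<25: continue
    A=W[l==k];rc=cv2.minAreaRect((A[:,:2]*1000).astype(np.float32));print(st[k,4],c[k].round(),"mean",A.mean(0).round(4),"rect",np.round(rc[0],1),np.round(rc[1],1),round(rc[2],1))
E
python3 side.py top .33 .57 -.47 -.25 .13 .16; echo strainer; python3 side.py top .58 .75 -.32 -.1 .076 .1
```

```text
89 [517. 267.] mean [ 0.4379 -0.4111  0.1401] rect [ 437.7 -412.6] [27.7 15.8] 87.4
strainer
111 [428. 176.] mean [ 0.6587 -0.2348  0.0871] rect [ 659.6 -235.8] [12.  49.6] 33.9
```

Call:
play_rows(
  commands="0 0 -1 0 0 0;0 0 -1 0 0 0;0 0 -0.35 0 0 0;0 0 0 0 0 0;0 0 0 0 0 0",
)

```text
time_s: 18.1
tcp_pos: [0.6279, 0.138, 0.1286]
ee_rot: [[0.426, -0.905, 0.003], [-0.905, -0.426, 0.001], [0.001, -0.003, -1.0]]
wrist_force: [0.4, 1.1, 0.4]
gripper_width: 0.575
gripper_force: 0.0
```

Call:
play_rows(
  commands="0 0 0 0 0 0;0 0 0 0 0 0;0 0 0 0 0 0;0 0 0 0 0 0;0 0 0 0 0 0;0 0 0 0 0 0",
  grip=0,
)

```text
time_s: 18.7
tcp_pos: [0.6267, 0.1378, 0.1266]
ee_rot: [[0.426, -0.905, 0.001], [-0.905, -0.426, 0.0], [0.0, -0.001, -1.0]]
wrist_force: [2.2, 0.8, 0.6]
gripper_width: 0.159
gripper_force: 29.8
```

Call:
play_rows(
  commands="0 0 0.2 0 0 0;0 0 0.2 0 0 0;0 0 0 0 0 -0.8;0 0 0 0 0 -0.8;0.1 -0.03 0 0 0 -0.67;0 0 0 0 0 0;0 0 0 0 0 0",
)

```text
time_s: 19.4
tcp_pos: [0.6293, 0.1367, 0.1386]
ee_rot: [[0.101, -0.995, -0.0], [-0.995, -0.101, -0.0], [0.0, 0.0, -1.0]]
wrist_force: [-0.4, 0.2, -2.1]
gripper_width: 0.159
gripper_force: 29.8
```

Call:
play_rows(
  commands="0 0 0.6 0 0 0;0 0 0.5 0 0 0;0 0 0.4 0 0 0;0 0 0.4 0 0 0;0 0 0 0 0 0",
)

```text
time_s: 19.9
tcp_pos: [0.6305, 0.137, 0.1978]
ee_rot: [[0.1, -0.995, 0.004], [-0.995, -0.1, 0.001], [-0.001, -0.004, -1.0]]
wrist_force: [0.5, 0.6, -1.3]
gripper_width: 0.157
gripper_force: 29.8
```

Call:
play_rows(
  commands="0 0 0.4 0 0 0;0 0 0.4 0 0 0;0 0 0.8 0 0 0;0 0 1 0 0 0;0 0 1 0 0 0;0 0 1 0 0 0;0 0 0 0 0 0;0 0 0 0 0 0",
)

```text
time_s: 20.7
tcp_pos: [0.6293, 0.1369, 0.334]
ee_rot: [[0.099, -0.995, 0.001], [-0.995, -0.099, 0.001], [-0.001, -0.001, -1.0]]
wrist_force: [-0.1, 0.4, -3.0]
gripper_width: 0.161
gripper_force: 29.8
```

Call:
play_rows(
  commands="-0.36 -0.97 0 0 0 0;-0.36 -0.97 0 0 0 0;-0.36 -0.97 0 0 0 0;-0.36 -0.97 0 0 0 0;-0.36 -0.97 0 0 0 0;-0.36 -0.97 0 0 0 0;-0.36 -0.97 0 0 0 0;-0.36 -0.97 0 0 0 0;-0.36 -0.97 0 0 0 -0.3;-0.36 -0.97 0 0 0 -0.4;-0.36 -0.97 0 0 0 -0.4;-0.36 -0.97 0 0 0 0;-0.36 -0.97 0 0 0 0;-0.36 -0.97 0 0 0 0;-0.36 -0.97 0 0 0 0;-0.36 -0.97 0 0 0 0;-0.34 -0.97 0 0 0 0;0 0 0 0 0 0;0 0 0 0 0 0",
)

```text
time_s: 22.6
tcp_pos: [0.4456, -0.3579, 0.3316]
ee_rot: [[-0.067, -0.998, -0.003], [-0.998, 0.067, 0.002], [-0.002, 0.003, -1.0]]
wrist_force: [0.3, -0.2, -2.1]
gripper_width: 0.156
gripper_force: 30.0
```

Call:
play_rows(
  commands="0 0 -1 0 0 0;0 0 -1 0 0 0;0 0 -1 0 0 0;0 0 -1 0 0 0;0 0 -1 0 0 0;0 0 -1 0 0 0;0 0 -1 0 0 0;0 0 -0.25 0 0 0;0 0 0 0 0 0;0 0 0 0 0 0",
)

```text
time_s: 23.6
tcp_pos: [0.4477, -0.3582, 0.1175]
ee_rot: [[-0.064, -0.998, 0.002], [-0.998, 0.064, -0.002], [0.001, -0.002, -1.0]]
wrist_force: [0.0, 0.4, -1.3]
gripper_width: 0.158
gripper_force: 30.0
```

Call:
play_rows(
  commands="0 0 -0.1 0 0 0;0 0 -0.06 0 0 0;0 0 0 0 0 0",
)

```text
time_s: 23.9
tcp_pos: [0.4466, -0.358, 0.1117]
ee_rot: [[-0.066, -0.998, 0.001], [-0.998, 0.066, -0.0], [0.0, -0.001, -1.0]]
wrist_force: [0.0, 0.7, -3.2]
gripper_width: 0.155
gripper_force: 30.0
```

Call:
play_rows(
  commands="0 0 -0.06 0 0 0;0 0 0 0 0 0",
)

```text
time_s: 24.1
tcp_pos: [0.4471, -0.3584, 0.1104]
ee_rot: [[-0.065, -0.998, 0.001], [-0.998, 0.065, -0.001], [0.001, -0.002, -1.0]]
wrist_force: [-0.5, -0.4, 1.1]
gripper_width: 0.159
gripper_force: 30.0
```

Call:
play_rows(
  commands="0 0 0 0 0 0;0 0 0 0 0 0;0 0 0 0 0 0;0 0 0.4 0 0 0;0 0 1 0 0 0;0 0 1 0 0 0;0 0 1 0 0 0;0 0 1 0 0 0;0 0 1 0 0 0;0 0 1 0 0 0;0 0 1 0 0 0;0 0 0.5 0 0 0;0 0 0 0 0 0",
  grip=50,
)

```text
time_s: 25.4
tcp_pos: [0.4471, -0.3586, 0.3503]
ee_rot: [[-0.065, -0.998, 0.006], [-0.998, 0.065, -0.004], [0.003, -0.006, -1.0]]
wrist_force: [0.2, 0.1, -0.5]
gripper_width: 0.574
gripper_force: 0.0
```

Call:
play_rows(
  commands="0.08 0.96 0 0 0 0;0.08 0.96 0 0 0 0.5;0.08 0.96 0 0 0 0.5;0.08 0.96 0 0 0 0.5;0.08 0.96 0 0 0 0.5;0.08 0.96 0 0 0 0.5;0.08 0.96 0 0 0 0.5;0.08 0.96 0 0 0 0.5;0.08 0.96 0 0 0 0.5;0.08 0.96 0 0 0 0.5;0.08 0.96 0 0 0 0.5;0.08 0.96 0 0 0 0;0.08 0.96 0 0 0 0;0.08 0.96 0 0 0 0;0.08 0.96 0 0 0 0;0.08 0.96 0 0 0 0;0.08 0.96 0 0 0 0;0.08 0.96 0 0 0 0;0.08 0.96 0 0 0 0;0.08 0.96 0 0 0 0",
)

```text
time_s: 27.4
tcp_pos: [0.4938, 0.2189, 0.3454]
ee_rot: [[0.632, -0.775, -0.002], [-0.775, -0.632, -0.001], [-0.0, 0.002, -1.0]]
wrist_force: [0.5, 0.0, 0.2]
gripper_width: 0.57
gripper_force: 0.0
```

Call:
play_rows(
  commands="0 0 -1 0 0 0;0 0 -1 0 0 0;0 0 -1 0 0 0;0 0 -1 0 0 0;0 0 -1 0 0 0;0 0 0 0 0 0;0 0 0 0 0 0;0 0 0 0 0 0",
)

```text
time_s: 28.2
tcp_pos: [0.4954, 0.2186, 0.1982]
ee_rot: [[0.633, -0.775, 0.003], [-0.775, -0.633, 0.001], [0.001, -0.003, -1.0]]
wrist_force: [-0.2, 0.6, -0.2]
gripper_width: 0.575
gripper_force: 0.0
```

Call:
play_rows(
  commands="0 0 -1 0 0 0;0 0 -1 0 0 0;0 0 -0.38 0 0 0;0 0 0 0 0 0;0 0 0 0 0 0",
)

```text
time_s: 28.7
tcp_pos: [0.4956, 0.2187, 0.1267]
ee_rot: [[0.633, -0.774, 0.003], [-0.774, -0.633, 0.001], [0.001, -0.003, -1.0]]
wrist_force: [-0.3, -1.3, 0.6]
gripper_width: 0.577
gripper_force: 0.0
```

Call:
play_rows(
  commands="0 0 0 0 0 0;0 0 0 0 0 0;0 0 0 0 0 0;0 0 0 0 0 0;0 0 0 0 0 0;0 0 0 0 0 0",
  grip=0,
)

```text
time_s: 29.3
tcp_pos: [0.4947, 0.2183, 0.1252]
ee_rot: [[0.632, -0.775, 0.001], [-0.775, -0.632, 0.0], [0.0, -0.001, -1.0]]
wrist_force: [1.0, 0.7, 0.7]
gripper_width: 0.158
gripper_force: 29.8
```

Call:
play_rows(
  commands="0 0 0.2 0 0 0;0 0 0.2 0 0 0;0 0 0 0 0 -0.8;0 0 0 0 0 -0.8;0 0 0 0 0 -0.8;0 0.1 0 0 0 -0.8;0 0.05 0 0 0 -0.66;0 0 0 0 0 0;0 0 0 0 0 0",
)

```text
time_s: 30.2
tcp_pos: [0.4943, 0.2224, 0.137]
ee_rot: [[0.107, -0.994, -0.0], [-0.994, -0.107, -0.0], [0.0, 0.0, -1.0]]
wrist_force: [-0.7, 0.4, -3.4]
gripper_width: 0.161
gripper_force: 29.8
```

Call:
play_rows(
  commands="0 0 0.6 0 0 0;0 0 0.5 0 0 0;0 0 0.4 0 0 0;0 0 0.4 0 0 0;0 0 0 0 0 0",
)

```text
time_s: 30.7
tcp_pos: [0.4954, 0.2231, 0.196]
ee_rot: [[0.106, -0.994, 0.003], [-0.994, -0.106, 0.002], [-0.002, -0.003, -1.0]]
wrist_force: [0.1, 0.6, -3.2]
gripper_width: 0.156
gripper_force: 29.8
```

Call:
play_rows(
  commands="0 0 0.4 0 0 0;0 0 0.4 0 0 0;0 0 0.8 0 0 0;0 0 1 0 0 0;0 0 1 0 0 0;0 0 1 0 0 0;0 0 0 0 0 0;0 0 0 0 0 0",
)

```text
time_s: 31.5
tcp_pos: [0.4942, 0.2226, 0.3323]
ee_rot: [[0.105, -0.994, 0.0], [-0.994, -0.105, 0.001], [-0.001, -0.0, -1.0]]
wrist_force: [-1.3, 1.5, -3.6]
gripper_width: 0.154
gripper_force: 29.9
```

Call:
play_rows(
  commands="-0.08 -0.968 0 0 0 0;-0.08 -0.968 0 0 0 0;-0.08 -0.968 0 0 0 0;-0.08 -0.968 0 0 0 0;-0.08 -0.968 0 0 0 0;-0.08 -0.968 0 0 0 0;-0.08 -0.968 0 0 0 0;-0.08 -0.968 0 0 0 0;-0.08 -0.968 0 0 0 -0.4;-0.08 -0.968 0 0 0 -0.4;-0.08 -0.968 0 0 0 -0.3;-0.08 -0.968 0 0 0 0;-0.08 -0.968 0 0 0 0;-0.08 -0.968 0 0 0 0;-0.08 -0.968 0 0 0 0;-0.08 -0.968 0 0 0 0;-0.08 -0.968 0 0 0 0;-0.08 -0.968 0 0 0 0;0 0 0 0 0 0;0 0 0 0 0 0",
)

```text
time_s: 33.5
tcp_pos: [0.4504, -0.3002, 0.33]
ee_rot: [[-0.061, -0.998, -0.004], [-0.998, 0.061, 0.002], [-0.002, 0.004, -1.0]]
wrist_force: [0.1, 0.8, -2.3]
gripper_width: 0.159
gripper_force: 30.0
```

Call:
play_rows(
  commands="0 0 -1 0 0 0;0 0 -1 0 0 0;0 0 -1 0 0 0;0 0 -1 0 0 0;0 0 -1 0 0 0;0 0 -1 0 0 0;0 0 -1 0 0 0;0 0 -0.25 0 0 0;0 0 0 0 0 0;0 0 0 0 0 0",
)

```text
time_s: 34.5
tcp_pos: [0.4525, -0.3003, 0.116]
ee_rot: [[-0.058, -0.998, 0.002], [-0.998, 0.058, -0.001], [0.001, -0.002, -1.0]]
wrist_force: [0.2, -0.6, -2.4]
gripper_width: 0.153
gripper_force: 30.0
```

Call:
play_rows(
  commands="0 0 -0.1 0 0 0;0 0 -0.04 0 0 0;0 0 0 0 0 0",
)

```text
time_s: 34.8
tcp_pos: [0.4514, -0.3002, 0.1109]
ee_rot: [[-0.059, -0.998, 0.001], [-0.998, 0.059, -0.0], [0.0, -0.001, -1.0]]
wrist_force: [-0.2, -0.6, -3.6]
gripper_width: 0.157
gripper_force: 30.0
```

Call:
play_rows(
  commands="0 0 -0.06 0 0 0;0 0 0 0 0 0",
)

```text
time_s: 35.0
tcp_pos: [0.4517, -0.3005, 0.109]
ee_rot: [[-0.059, -0.998, 0.001], [-0.998, 0.059, -0.001], [0.001, -0.001, -1.0]]
wrist_force: [0.1, -0.3, -0.7]
gripper_width: 0.155
gripper_force: 30.0
```

Call:
play_rows(
  commands="0 0 -0.03 0 0 0;0 0 0 0 0 0",
)

```text
time_s: 35.2
tcp_pos: [0.452, -0.3007, 0.1089]
ee_rot: [[-0.059, -0.998, 0.002], [-0.998, 0.059, -0.001], [0.001, -0.002, -1.0]]
wrist_force: [0.0, 0.2, 4.5]
gripper_width: 0.157
gripper_force: 30.0
```

Call:
play_rows(
  commands="0 0 0 0 0 0;0 0 0 0 0 0;0 0 0 0 0 0;0 0 0.4 0 0 0;0 0 1 0 0 0;0 0 1 0 0 0;0 0 1 0 0 0;0 0 1 0 0 0;0 0 1 0 0 0;0 0 1 0 0 0;0 0 0 0 0 0",
  grip=50,
)

```text
time_s: 36.3
tcp_pos: [0.4531, -0.3014, 0.3056]
ee_rot: [[-0.059, -0.998, 0.01], [-0.998, 0.059, -0.005], [0.004, -0.01, -1.0]]
wrist_force: [0.4, -0.6, 0.8]
gripper_width: 0.574
gripper_force: 0.0
```

```bash
echo strainer; python3 side.py top .58 .75 -.32 -.1 .076 .1;python3 side.py side .58 .75 -.32 -.1 .078 .1; echo br; python3 side.py side .36 .52 -.48 -.25 .12 .155;  python3 side.py wrist .36 .52 -.48 -.25 .135 .155; python3 lever.py
python3 - <<'E'
from h import *
im,d=cams.capture("side");x=im[140:340,240:500];cv2.imwrite("pics/s2.png",cv2.resize(x,(780,600),interpolation=cv2.INTER_CUBIC))
E
```

```text
strainer
111 [428. 176.] mean [ 0.6587 -0.2347  0.0874] rect [ 659.4 -235.6] [11.9 50.5] 33.9
54 [350. 181.] mean [ 0.6566 -0.2319  0.085 ] rect [ 659. -235.] [12. 56.] 33.6
br
83 [454. 173.] mean [ 0.4358 -0.409   0.1333] rect [ 437.4 -413.6] [33.6 17.4] 84.8
86 [440. 181.] mean [ 0.4427 -0.3522  0.1335] rect [ 442.6 -356.1] [35.  16.2] 75.2
89 [426. 189.] mean [ 0.4478 -0.2938  0.1333] rect [ 448.5 -297.3] [32.3 16.1] 82.2
554 [326.  91.] mean [ 0.4389 -0.4153  0.142 ] rect [ 438.8 -415.7] [27.9 15.5] 87.1
450 [323. 155.] mean [ 0.4456 -0.3603  0.1421] rect [ 445.8 -359.6] [28.2 14.3] 86.5
385 [321. 214.] mean [ 0.4502 -0.303   0.1421] rect [ 450.2 -301.8] [26.7 15.3] 86.0
52 [0.5308215  0.01043169 0.16873153] [0.52305485 0.00099525 0.1589677 ] [0.54133519 0.01774833 0.17641783]
```

View pics/s2.png

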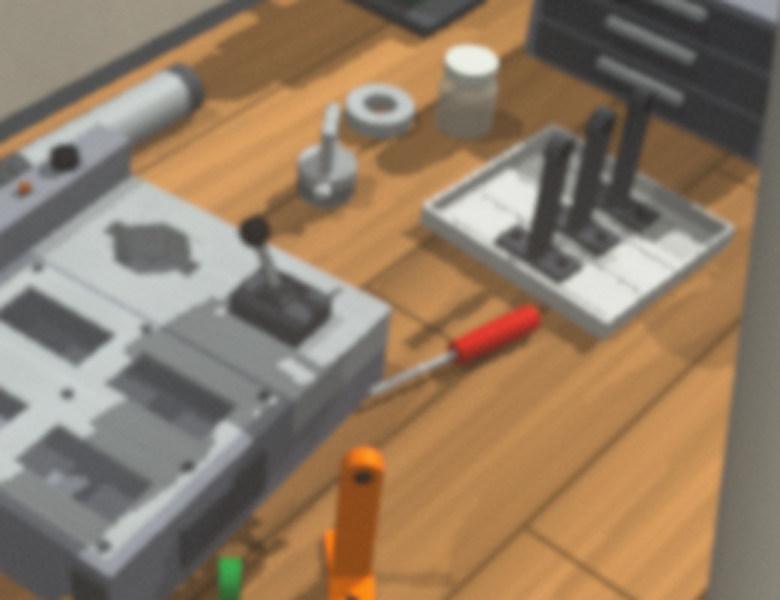

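The side picture shows the three brackets upright in the tray (about (545,250), (595,225), (635,200)), the lever leaning to the back, and the strainer untouched at (328,170). On to the strainer.

Call:
play_rows(
  commands="0.98 0.31 0 0 0 0.6;0.98 0.31 0 0 0 0.6;0.98 0.31 0 0 0 0.6;0.98 0.31 0 0 0 0.6;0.98 0.31 0 0 0 0.65;0.98 0.31 0 0 0 0.65;0.98 0.32 0 0 0 0.65;0 0 -1 0 0 0;0 0 -1 0 0 0;0 0 -1 0 0 0;0 0 -1 0 0 0;0 0 -1 0 0 0;0 0 0 0 0 0;0 0 0 0 0 0;0 0 0 0 0 0",
)

```text
time_s: 38.1
tcp_pos: [0.6583, -0.2352, 0.1517]
ee_rot: [[0.559, -0.829, 0.003], [-0.829, -0.559, -0.001], [0.003, -0.002, -1.0]]
wrist_force: [0.1, -0.1, 1.6]
gripper_width: 0.572
gripper_force: 0.0
```

```bash
python3 side.py wrist .58 .75 -.32 -.1 .076 .1;python3 side.py side .58 .75 -.32 -.1 .078 .1
```

```text
1117 [320. 242.] mean [ 0.6621 -0.2394  0.0884] rect [ 660.8 -237.7] [11.7 50.1] 33.8
56 [350. 181.] mean [ 0.6565 -0.2315  0.0845] rect [ 659. -235.] [11.9 54.5] 34.1
```

Call:
play_rows(
  commands="0.05 -0.04 -1 0 0 0;0 0 -1 0 0 0;0 0 -1 0 0 0;0 0 -0.35 0 0 0;0 0 0 0 0 0;0 0 0 0 0 0",
)

```text
time_s: 38.8
tcp_pos: [0.66, -0.2364, 0.0512]
ee_rot: [[0.559, -0.829, 0.003], [-0.829, -0.559, -0.001], [0.003, -0.002, -1.0]]
wrist_force: [-0.3, 0.8, 0.2]
gripper_width: 0.572
gripper_force: 0.0
```

Call:
play_rows(
  commands="0 0 0 0 0 0;0 0 0 0 0 0;0 0 0 0 0 0;0 0 0 0 0 0;0 0 0 0 0 0;0 0 0 0 0 0",
  grip=0,
)

```text
time_s: 39.4
tcp_pos: [0.6592, -0.2359, 0.0494]
ee_rot: [[0.559, -0.829, 0.001], [-0.829, -0.559, -0.0], [0.001, -0.001, -1.0]]
wrist_force: [-1.1, -1.2, -2.2]
gripper_width: 0.135
gripper_force: 30.0
```

Call:
play_rows(
  commands="0 0 0.5 0 0 0;0 0 1 0 0 0;0 0 1 0 0 0;0 0 1 0 0 0;0 0 1 0 0 0;0 0 1 0 0 0;0 0 1 0 0 0;0 0 0.2 0 0 0;0 0 0 0 0 0",
)

```text
time_s: 40.3
tcp_pos: [0.6586, -0.2358, 0.2511]
ee_rot: [[0.559, -0.829, 0.002], [-0.829, -0.559, 0.0], [0.001, -0.002, -1.0]]
wrist_force: [0.4, -0.8, -2.8]
gripper_width: 0.134
gripper_force: 30.0
```

```bash
cat > port.py <<'E'
from h import *
def fit(W,C,nm):
    d=W-C; P=C+d*((.088-C[2])/d[...,2])[...,None]   # ray at deck height
    m=(abs(P[...,0]-.642)<.056)&(abs(P[...,1]-.015)<.056)&(W[...,2]<.083)
    m=cv2.morphologyEx(m.astype(np.uint8),cv2.MORPH_OPEN,np.ones((2,2)))
    n,l,st,c=cv2.connectedComponentsWithStats(m);k=1+np.argmax(st[1:,4])
    A=P[l==k][:,:2];q=A.mean(0);_,_,V=np.linalg.svd(A-q,full_matrices=0)
    rc=cv2.minAreaRect((A*1000).astype(np.float32));print(nm,len(A),q.round(4),np.degrees(np.arctan(V[0,1]/V[0,0])),np.round(rc[0],1),np.round(rc[1],1),rc[2])
if __name__=="__main__":
    i=cams.camera_info("top");fit(np.load("top0.npy"),-np.array(i["R"]).T@i["t"],"top")
    # wrist pose at wr2: camera centre from the stored tool pose
    Rt=np.array([[-.928,-.373,0],[-.373,.928,0],[0,0,-1]]);s=r.sense();R0=np.array(s["ee_rot"])
    i=cams.camera_info("wrist");c=-np.array(i["R"]).T@i["t"]-s["tcp_pos"]
    fit(np.load("wr2.npy"),np.array([.6257,.2032,.3517])+Rt@R0.T@c,"wrist")
    print(s["joints"])
E
python3 port.py
```

```text
Traceback (most recent call last):
  File "port.py", line 10, in <module>
    i=cams.camera_info("top");fit(np.load("top0.npy"),-np.array(i["R"]).T@i["t"],"top")
                              ~~~^^^^^^^^^^^^^^^^^^^^^^^^^^^^^^^^^^^^^^^^^^^^^^^^^^^^^^
  File "port.py", line 7, in fit
    A=P[l==k][:,:2];q=A.mean(0);_,_,V=np.linalg.svd(A-q,full_matrices=0)
                                      ~~~~~~~~~~~~~^^^^^^^^^^^^^^^^^^^^^
numpy.linalg.LinAlgError: SVD did not converge
```

```bash
sed -i 's/A=P\[l==k\]\[:,:2\];/A=P[l==k][:,:2];A=A[~np.isnan(A[:,0])];/' port.py; python3 port.py; python3 side.py side .55 .75 -.32 -.15 .22 .3
```

```text
top 717 [0.6404 0.014 ] 7.011013838970375 [639.7  14.6] [66.9 84.7] 60.50687789916992
wrist 2519 [0.6435 0.0176] 7.369708864191497 [644.3  17.6] [85.1 65.8] 40.82860565185547
[-6.51367992e+00  2.86113484e+01  1.50538822e+01 -3.74488692e-02
 -7.63419344e+01  4.04878243e+01]
532 [354. 129.] mean [ 0.649  -0.2249  0.2553] rect [ 656.6 -231.1] [66.7 58. ] 89.4
```

Call:
play_rows(
  commands="0 1 0 0 0 0.9;0 1 0 0 0 0.9;0 1 0 0 0 0.9;0 1 0 0 0 0.9;0 1 0 0 0 0.9;0 1 0 0 0 0.9;0 1 0 0 0 0.9;0 0 0 0 0 0.9;0 0 0 0 0 0;0 0 0 0 0 0",
)

```text
time_s: 41.35
tcp_pos: [0.6578, -0.0262, 0.2481]
ee_rot: [[0.995, 0.099, -0.004], [0.099, -0.995, -0.0], [-0.004, 0.0, -1.0]]
wrist_force: [-0.2, -0.2, -3.0]
gripper_width: 0.136
gripper_force: 30.0
```

Call:
play_rows(
  commands="-0.25 0.7 0 0 0 0.07;-0.28 0.7 0 0 0 0;0 0 -1 0 0 0;0 0 -1 0 0 0;0 0 -1 0 0 0;0 0 -0.3 0 0 0;0 0 0 0 0 0;0 0 0 0 0 0",
)

```text
time_s: 42.15
tcp_pos: [0.6438, 0.0156, 0.1525]
ee_rot: [[0.994, 0.112, 0.002], [0.112, -0.994, -0.0], [0.002, 0.001, -1.0]]
wrist_force: [0.1, -0.1, -2.0]
gripper_width: 0.132
gripper_force: 30.0
```

Run:
```python
from h import *
im,d=cams.capture("wrist");cv2.imwrite("pics/wr3.png",im)
print(r.sense()["tcp_pos"])
```

```text
[0.6440723  0.01580144 0.15310036]
```

View pics/wr3.png

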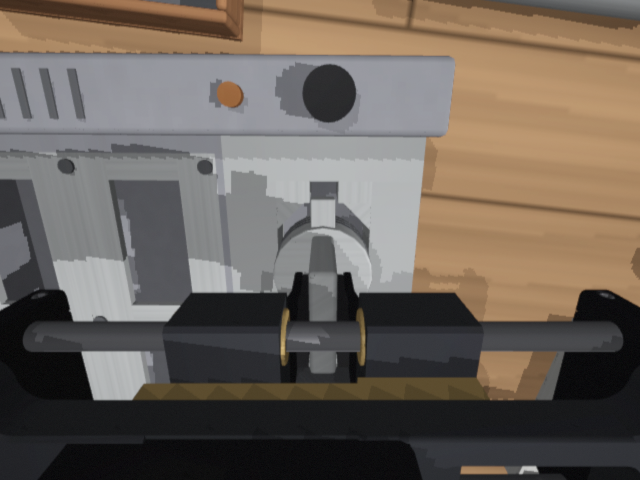

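The picture shows the lug at (323,212) in line with the port notch at (324,188), and the washer's edges square to the tool. Descending gently.

Call:
play_rows(
  commands="-0.03 0 -0.3 0 0 0;0 0 -0.3 0 0 0;0 0 -0.15 0 0 0;0 0 0 0 0 0",
)

```text
time_s: 42.6
tcp_pos: [0.641, 0.0159, 0.1274]
ee_rot: [[0.994, 0.112, -0.002], [0.112, -0.994, -0.0], [-0.002, 0.0, -1.0]]
wrist_force: [0.6, 0.2, -3.1]
gripper_width: 0.132
gripper_force: 30.0
```

Basket has entered the bore (below 0.137, no contact force). Continue.

Call:
play_rows(
  commands="0 0 -0.25 0 0 0;0 0 -0.15 0 0 0;0 0 0 0 0 0",
)

```text
time_s: 42.9
tcp_pos: [0.6411, 0.0159, 0.1155]
ee_rot: [[0.994, 0.112, -0.002], [0.112, -0.994, -0.0], [-0.002, 0.0, -1.0]]
wrist_force: [-0.3, -0.3, -3.0]
gripper_width: 0.131
gripper_force: 30.0
```

Call:
play_rows(
  commands="0 0 -0.15 0 0 0;0 0 0 0 0 0",
)

```text
time_s: 43.1
tcp_pos: [0.6415, 0.016, 0.1116]
ee_rot: [[0.994, 0.112, -0.001], [0.112, -0.994, -0.0], [-0.001, -0.0, -1.0]]
wrist_force: [-0.3, -0.8, -3.7]
gripper_width: 0.136
gripper_force: 30.0
```

Call:
play_rows(
  commands="0 0 -0.2 0 0 0;0 0 -0.1 0 0 0;0 0 0 0 0 0",
)

```text
time_s: 43.4
tcp_pos: [0.6412, 0.0159, 0.1023]
ee_rot: [[0.994, 0.112, -0.002], [0.112, -0.994, -0.0], [-0.002, 0.0, -1.0]]
wrist_force: [-0.8, 0.0, -3.2]
gripper_width: 0.138
gripper_force: 30.0
```

Call:
play_rows(
  commands="0 0 -0.1 0 0 0;0 0 -0.06 0 0 0;0 0 0 0 0 0",
)

```text
time_s: 43.7
tcp_pos: [0.6416, 0.016, 0.098]
ee_rot: [[0.994, 0.112, -0.001], [0.112, -0.994, -0.0], [-0.001, 0.0, -1.0]]
wrist_force: [0.3, -0.4, -2.5]
gripper_width: 0.136
gripper_force: 30.0
```

Call:
play_rows(
  commands="0 0 -0.06 0 0 0;0 0 0 0 0 0",
)

```text
time_s: 43.9
tcp_pos: [0.6421, 0.016, 0.0971]
ee_rot: [[0.994, 0.113, 0.001], [0.113, -0.994, -0.0], [0.001, 0.0, -1.0]]
wrist_force: [-0.2, 0.0, -0.8]
gripper_width: 0.136
gripper_force: 30.0
```

Call:
play_rows(
  commands="0 0 -0.05 0 0 0;0 0 0 0 0 0",
)

```text
time_s: 44.1
tcp_pos: [0.642, 0.016, 0.097]
ee_rot: [[0.994, 0.113, 0.001], [0.113, -0.994, -0.0], [0.001, 0.0, -1.0]]
wrist_force: [-3.2, 0.2, 5.5]
gripper_width: 0.137
gripper_force: 30.0
```

Call:
play_rows(
  commands="0 0 0.05 0 0 0;0 0 0 0 0 0;0 0 0 0 0 0;0 0 0 0 0 0;0 0 0.5 0 0 0;0 0 1 0 0 0;0 0 1 0 0 0;0 0 1 0 0 0;0 0 1 0 0 0;0 0 1 0 0 0;0 0 1 0 0 0;0 0 1 0 0 0;-0.8 -1 0 0 0 0;-0.8 -1 0 0 0 0;-0.8 -1 0 0 0 0;-0.8 -1 0 0 0 0;-0.8 -1 0 0 0 0;0 0 0 0 0 0;0 0 0 0 0 0",
  grip=50,
)

```text
time_s: 46.0
tcp_pos: [0.5215, -0.1346, 0.3219]
ee_rot: [[0.994, 0.111, 0.001], [0.111, -0.994, 0.0], [0.001, -0.0, -1.0]]
wrist_force: [-0.3, 0.5, 0.7]
gripper_width: 0.574
gripper_force: 0.0
```

```bash
echo plate; python3 side.py top .58 .70 -.06 .08 .125 .16; python3 side.py side .58 .70 -.06 .08 .125 .16; python3 lever.py; python3 side.py side .36 .52 -.48 -.25 .12 .155
python3 - <<'E'
from h import *
im,W=cloud("side");x=im[120:360,210:500];cv2.imwrite("pics/s3.png",cv2.resize(x,(725,600),interpolation=cv2.INTER_CUBIC))
m=(abs(W[...,0]-.642)<.03)&(abs(W[...,1]-.016)<.03)&(W[...,2]>.12);z=W[m][:,2];print("plate top z",np.percentile(z,98),z.size)
E
```

```text
plate
102 [290. 210.] mean [0.6396 0.0197 0.132 ] rect [640.4  18.2] [52.  15.2] 7.7
42 [0.53073211 0.0116015  0.1685991 ] [0.52158196 0.00233373 0.1613442 ] [0.53844073 0.01771829 0.17493867]
82 [453. 173.] mean [ 0.4358 -0.4084  0.1333] rect [ 436.4 -414.5] [34.6 17.1] 79.9
86 [440. 181.] mean [ 0.4426 -0.3524  0.1333] rect [ 443.9 -357.7] [32.2 17.3] 84.6
90 [426. 189.] mean [ 0.4476 -0.2937  0.1333] rect [ 449.5 -295.6] [18.5 29.4] 2.8
plate top z 0.13643248293349206 132
```

View pics/s3.png

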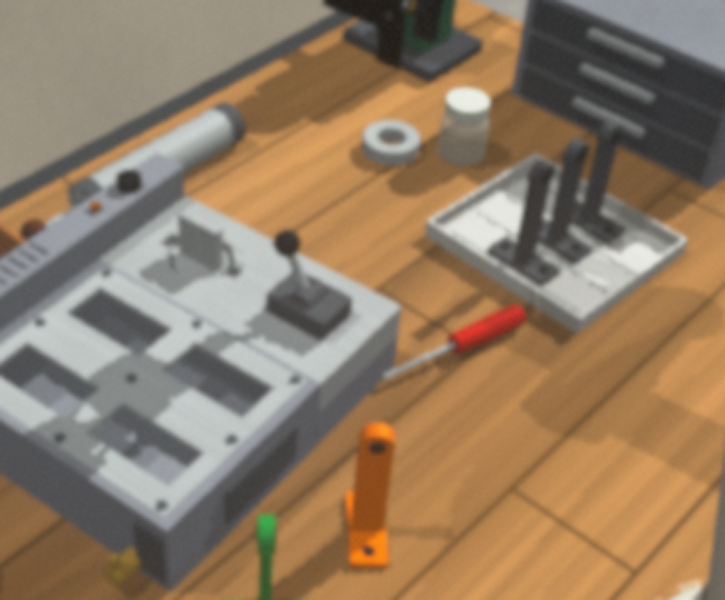

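The picture shows all four slots empty, the strainer sunk in the port at (205,245) with its plate top at 136 mm (fully home), the lever stopped, and three brackets upright in the tray.

```bash
python3 -c "
from station import r
print(r.finish_job())"
```

```text
the job is handed in; nothing more can be done
None
```

Job handed in at about 46 s: the lever was pushed to stop first, all three brackets present (slot 3 was empty) stand upright in the drip tray, the strainer is fully home in its port, and the robot is clear of everything; I saw no bystander moved, though some were out of my last view.

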